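Load the condiment carrier and lock its fence at the mark

ROBOT

A 6-joint arm with a two-finger parallel gripper is mounted at the origin on a cart in front of the work surface, level with it; the furniture and walls round the work are solid. World frame = base frame: x ahead of the robot, y to its left, z up, the work surface at z = 0. Lengths are in m, angles in rad, forces in N, time in s.
With the tool pointing down it reaches from about 0.325 to 0.85 m from the base axis. Payload 4.4 kg.
Tool frame: the origin (TCP) lies midway between the tips of the shut fingers; the grasp point (between the pads) lies 19 mm behind it (manip.grip_point_offset is the distance from the TCP to the grasp point, in m); z points along the fingers, y is the line along which they close (so a half turn about z gives the same grasp; the last joint's range is limited). The gripper opens to 94 mm and grips with 3 to 60 N. Pads are 16 mm wide; open, the fingers measure 119 mm over their backs; the gripper's body (75 mm by 177 mm) begins 78 mm behind the grasp point.
Start: joints at [1.117, 0.207, 1.542, -0, 1.393, -0.15], TCP at [0.171, 0.549, 0.205] pointing down, gripper open.
Joint ranges: [-2.73, 2.73], [-0.86, 2.22], [0.23, 2.46], [-1.11, 4.25], [0.08, 2.63], [-2.82, 2.82]. Speed limits (rad/s): [2.79, 2.79, 3.14, 3.14, 3.14, 3.14].

INTERFACE

Orientations are given as a rotation vector (axis times angle).
In Python, from station import manip gives the robot as it stands. The module is installed in compiled form; this text tells all that it offers. Calls block until the motion is done:
- manip.reach(position, orientation): joint-space move of the TCP to a pose.
- manip.movel(position, rotation=None, vel=0.15, threshold=None): straight line of the TCP; rotation=None keeps the orientation; vel is the mean speed in m/s. With threshold (N) it stops when the force on the tool has changed by that much, and returns True; else False.
- manip.movej(angles): joint-space move.
- manip.set_gripper(opening, grip_force=None): finger opening in m; grip_force is the grip in N (None keeps the last); returns when the fingers have stopped.
- manip.hold(seconds).
- manip.inverse_kinematics(position, orientation): joint angles nearest the present ones, or None.
- manip.get_obs(): the state.
- manip.camera(name): name is "scene" or "top" or "wrist"; returns the picture (400x640x3 uint8, red, green, blue); there is no depth.
- manip.calibration(name): a dict with "fx", "fy", "cx", "cy" (pixels), "xyz" and "orientation" of the camera in the world; the wrist camera has in their place "hand_eye" (4x4, takes a point from camera to tool coordinates, whose origin is the TCP and whose axes are the flange's). Camera axes: x right, y up, looking along -z (the intrinsics and any distortion apply to the point x, -y, -z); pixel columns grow to the right and rows downward; lengths in m; the calibration is good to about 2 mm. The wrist camera is an equidistant fisheye: a pixel r from the principal point sees the ray r / f radians off the axis. A picture is of the moment at which its call begins: read the wrist's pose just before it. calibration takes no time and is no camera call.
A pose or a line that the arm cannot do raises manip.PlanningError and nothing moves.
- manip.hand_in(): hands the job in; it is judged then, once.
The state is a dict: "time": time; "joint_positions": joint angles; "qvel": joint speeds; "effort": joint torques, N m; "position": TCP position; "eef_rot": TCP orientation; "wrist_force": force on the tool from outside, world axes, zero at the start; "moment": the same for the moment, N m; "width": finger opening in m; "finger_force": force on a finger pad.
Only numpy, scipy, OpenCV 4.12 (cv2) and the standard library are available. Lean on these libraries where they do the work, as an engineer would, in place of code of your own. Each camera call takes 0.05 s, during which the arm holds its last target. There are 200 camera calls.

TASK

Stand the glass shaker and the small tin upright in the pocket of the wooden condiment carrier. Then slide the carrier's metal fence towards them until its pointer is on the length mark, and while you hold the fence there by its post, squeeze the cam lever fully closed against the post. Finish still gripping post and lever together with the pointer on the mark, the lever shut and both containers standing in the pocket; do not close the lever anywhere else, and leave the onion, garlic and honey jar where they are.

Things in the scene. Friction and masses are not known exactly. Their poses are not given: they have to be found in the camera images.
- carrier: Wooden tray 345 x 114 mm, fixed. Origin: centre of its underside; x along its length from the sliding fence to the pocket, y across (towards the robot), z up. Floor top z 12 mm. Side walls: inner faces y = +-49 mm, top z 32 mm. The pocket reaches from the fence's face to the end wall (inner face x = 164.5 mm, top z 48 mm), 130 to 155 mm long with the fence on the mark.
- fence (a joint): Slide of the aluminium fence along carrier +x, m: 0 drawn back, 0.11 full travel. Its pocket-side face is at carrier x = -65 mm + this; plate 8 x 90 mm, top z 44 mm. Stays where left; slides at about 2 N with the lever open. The lever takes 3 to 6 N at its tip, so pushing it alone drags the fence. The shut cam brakes the fence up to about 8 N.
- pocket (a point): Middle of the pocket floor, on the carrier's centre line at x = 95 mm. Containers standing 31 mm either side of it along the carrier fit clear of walls, fence and each other.
- pointer (a point): Tip of the fence's thin steel pointer, above the tray wall on the robot's side; it lies 40 mm behind (carrier -x of) the fence's pocket-side face and moves with the fence.
- mark: The length mark: a dark steel clip 5 mm wide astride the top of the tray wall on the robot's side; its place along the wall varies, fixed in a run. Origin at the middle of its underside, axes as the carrier's. The fence is on the mark when pointer and clip have the same x along the carrier (within 6 mm).
- post: Upright aluminium post fixed on the fence: 12 mm thick along carrier x, 34 mm wide along y, 74 mm high, top at z 92 mm. Origin: centre of its foot, 91 mm behind the fence's pocket-side face and 51 mm behind the pointer. Its back face (-x) is free.
- post_mid (a point): Point on the post's axis at z 78 mm, a good height for the pads when gripping post and lever.
- cam_lever (a joint): Cam lever angle, rad: 0 = fully closed, upright and parallel to the post on its pocket side; starts about 0.40 to 0.52 leaning away from the post towards the pocket; stays where it is left. It turns about a level axis across the carrier, 12 mm in front (+x) of the post's axis at z 28 mm.
- blade: Dark steel blade of the lever, 26 mm wide, 8 mm thick with a 10 mm round bar at its top; moves with the lever. Origin on the hinge axis; z runs up the blade. Closed, post and lever together measure 23 mm along carrier x (back face of the post to the far side of the bar); open, about 55 mm at the top.
- lever_tip (a point): Axis of the round bar at the top of the blade, 62 mm from the hinge (z 90 mm when closed).
- shaker: Loose glass shaker with domed grey cap, 44 mm diameter, 90 mm tall, upright; origin: centre of its underside.
- tin: Loose small printed food tin, 57 mm diameter, 72 mm tall, upright; origin: centre of its underside.
- onion: Bystander: brown onion, 71 mm, origin under its middle.
- garlic: Bystander: garlic bulb, 55 mm, origin under its middle.
- honey_jar: Bystander: squat jar with white lid, 60 mm wide, 99 mm tall, origin under its middle.
There are look-alikes about, which are no part of the job. Leave any orange or purple look-alike of the shaker alone.

How it is judged:
On the way, in this order (a step that is already met when the one before it is completed fails the run):
1. shaker and tin stand upright in the pocket, released (x of shaker in the frame of carrier between 0.02 and 0.165 m and y of shaker in the frame of carrier between -0.05 and 0.05 m and z of shaker in the frame of carrier between 0.007 and 0.018 m and angle between each of shaker, tin's own z axis and vertical below 0.2 rad and x of tin in the frame of carrier between 0.02 and 0.165 m and y of tin in the frame of carrier between -0.05 and 0.05 m and z of tin in the frame of carrier between 0.007 and 0.018 m and contact force between the fingers and shaker below 0.1 N and contact force between the fingers and tin below 0.1 N and linear speed of each of shaker, tin below 0.03 m/s), for 0.2 s.
2. the fence's pointer is on the mark with the lever still open (x of pointer in the frame of mark between -0.006 and 0.006 m and value of joint cam_lever above 0.3 rad), for 0.2 s.
3. the lever is closed with the pointer still on the mark, post and lever gripped (x of pointer in the frame of mark between -0.006 and 0.006 m and value of joint cam_lever below 0.05 rad and contact force between the fingers and post above 1 N and contact force between the fingers and blade above 1 N), for 0.2 s.
At the end, for the whole second after the job is handed in: Pointer within 6 mm of the mark along the carrier, lever angle below 0.05 rad, the fingers pressing on both post and blade with more than 1 N; shaker and tin at rest in the pocket on its floor, tilted less than 0.2 rad and not touched by the fingers (all of step 1 and all of step 3); the arm keeps its last pose, push and grip.
It fails at once if the lever is closed with the pointer more than 12 mm from the mark (value of joint cam_lever below 0.08 rad and (x of pointer in the frame of mark above 0.012 m or x of pointer in the frame of mark below -0.012 m)).
It fails at once if a bystander (onion, garlic, honey jar) is pushed more than 30 mm (distance of any of onion, garlic, honey_jar from where it was at the start of the episode above 0.03 m).
It also fails if it takes over 67 s, if anything falls off the work surface, if the arm or the gripper's body presses on something with over 40 N, if the wrist force passes 120 N, or if a joint passes its speed limit or range.

## Working session

There is one attempt and no reset: what is moved stays moved. The work goes in short steps, each a Python script; the robot and the scene stay as the last script left them, time stands still between calls to the robot, and variables do not carry over. Pictures are saved under pics/ and viewed, at most 13 in all, crops included, and the job is handed in when it is done.

```bash
mkdir -p pics
python3 - <<'E'
from station import manip
import cv2
for n in("scene","top"):
    im=manip.camera(n); cv2.imwrite(f"pics/{n}0.png",im[:,:,::-1]); print(n,manip.calibration(n))
print(manip.calibration("wrist"),manip.get_obs(),manip.grip_point_offset)
E
```

```text
scene {'fx': 438.484656634508, 'fy': 438.484656634508, 'cx': 315.8591421247583, 'cy': 199.88088236974554, 'xyz': array([0.23782175, 0.43369965, 0.55276564]), 'orientation': array([ 0.31001408, -1.32907107, -2.40799058])}
top {'fx': 432.03148287516194, 'fy': 432.03148287516194, 'cx': 320.6818862377323, 'cy': 200.41241439935735, 'xyz': array([ 0.47938459, -0.22915294,  1.02357109]), 'orientation': array([ 0.05101811, -0.08602707, -1.53942496])}
{'fx': 309.70691628693146, 'fy': 309.70691628693146, 'cx': 316.58992364797234, 'cy': 195.11535214673282, 'hand_eye': array([[ 3.14982017e-04,  9.73799411e-01,  2.27408463e-01,
         6.38886276e-02],
       [ 9.99999916e-01, -2.46911653e-04, -3.27778340e-04,
        -2.65130258e-04],
       [-2.63040554e-04,  2.27408547e-01, -9.73799406e-01,
        -1.79793061e-01],
       [ 0.00000000e+00,  0.00000000e+00,  0.00000000e+00,
         1.00000000e+00]])} {'time': 0.1, 'joint_positions': array([ 1.11747794e+00,  2.07350153e-01,  1.54276807e+00, -2.48387774e-06,
        1.39351964e+00, -1.50486157e-01]), 'qvel': array([ 5.76647189e-04, -1.67340748e-03, -1.72971546e-03, -1.14416577e-04,
        6.67987999e-05, -2.84994596e-04]), 'effort': array([-4.72237025e-04, -3.71856630e+01, -2.82293719e+01,  7.01021380e-02,
        3.10234807e-02, -7.69185453e-05]), 'position': array([0.17116502, 0.54818055, 0.20441861]), 'eef_rot': array([-4.73779877e-01, -3.10504778e+00,  3.06785923e-03]), 'wrist_force': array([ 0.17358284, -0.89552356, -0.29066816]), 'moment': array([ 0.00533905, -0.00065964, -0.04185528]), 'finger_force': 0.0, 'width': 0.09410551376834567} 0.0188
```

View pics/top0.png

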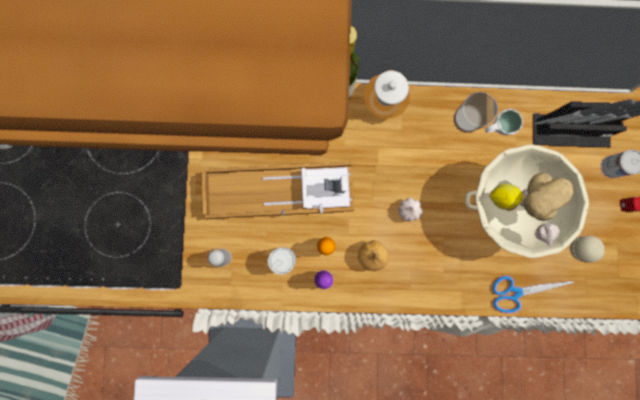

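View pics/scene0.png

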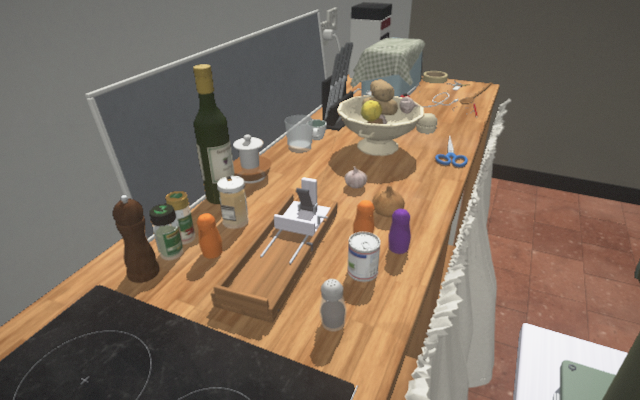

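The top view shows the carrier (px 203–353, 167–217) with its pocket on the left and the fence on the right. The shaker cap is near (218,257) and the tin lid near (281,261). The look-alikes are orange (326,245) and purple (324,280); the onion is at (373,255) and the garlic at (410,209). The scene view confirms that both containers are upright.

```bash
cat > h.py <<'E'
import numpy as np, cv2
from scipy.spatial.transform import Rotation as R
def ray(cal,u,v):
    d=np.array([(u-cal["cx"])/cal["fx"],-(v-cal["cy"])/cal["fy"],-1.])
    return np.array(cal["xyz"]),R.from_rotvec(cal["orientation"]).apply(d)
def onplane(cal,u,v,z):
    o,d=ray(cal,u,v); return o+d*(z-o[2])/d[2]
def wcal(cal,obs):
    T=np.eye(4);T[:3,:3]=R.from_rotvec(obs["eef_rot"]).as_matrix();T[:3,3]=obs["position"]
    return T@cal["hand_eye"]
def wray(cal,T,u,v):
    p=np.array([u-cal["cx"],v-cal["cy"]]);r=np.hypot(*p);th=r/cal["fx"]
    s=np.sin(th)/max(r,1e-9)
    return T[:3,3],T[:3,:3]@np.array([p[0]*s,-p[1]*s,-np.cos(th)])
def wplane(cal,T,u,v,z):
    o,d=wray(cal,T,u,v); return o+d*(z-o[2])/d[2]
def wproj(cal,T,P):
    c=np.linalg.inv(T)@np.r_[P,1];x,y,z=c[0],-c[1],-c[2];r=np.hypot(x,y);th=np.arctan2(r,z)
    return cal["cx"]+cal["fx"]*th*x/r,cal["cy"]+cal["fx"]*th*y/r
E
python3 - <<'E'
from h import *
from station import manip
c=manip.calibration("top")
for n,u,v,z in [("shakercap",218,257,.085),("tin",281,261,.072),("onion",373,255,.035),("garlic",410,209,.03),("orange",326,245,.07),("purple",324,280,.08),
 ("c_NL",203,171,.048),("c_SL",205,217,.048),("c_NR",352,167,.032),("c_SR",353,211,.032)]:
    print(n,onplane(c,u,v,z).round(3))
im=cv2.imread("pics/top0.png")[150:300,190:400]
cv2.imwrite("pics/top0c.png",cv2.resize(im,None,fx=3.8,fy=3.8,interpolation=cv2.INTER_CUBIC))
E
```

```text
shakercap [ 0.433 -0.032  0.085]
tin [ 0.428 -0.167  0.072]
onion [ 0.445 -0.373  0.035]
garlic [ 0.554 -0.458  0.03 ]
orange [ 0.466 -0.264  0.07 ]
purple [ 0.39  -0.261  0.08 ]
c_NL [0.624 0.019 0.048]
c_SL [0.52  0.009 0.048]
c_NR [ 0.647 -0.321  0.032]
c_SR [ 0.545 -0.325  0.032]
```

View pics/top0c.png

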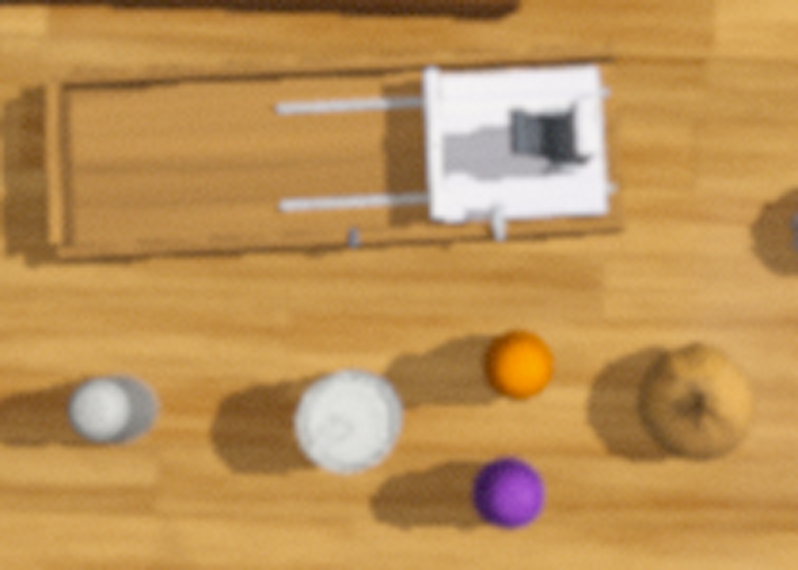

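The crop is clear. The clip is at (353,237), the pointer at (500,225), the carrier's wall lines are sharp, and the guide rails end at about crop x 280.

```bash
cat >> h.py <<'E'
def ori(psi):  # tool down, tool x at angle psi in the world, closing line perpendicular
    c,s=np.cos(psi),np.sin(psi)
    return R.from_matrix(np.array([[c,s,0],[s,-c,0],[0,0,-1]])).as_rotvec()
E
python3 - <<'E'
from h import *
from station import manip
c=manip.calibration("top"); s=manip.calibration("scene")
P=lambda u,v,z:onplane(c,190+u/3.8,150+v/3.8,z)
NR,SR=P(610,58,.032),P(620,230,.032); SL=P(64,259,.032); NL=P(62,82,.032)
print("corners",NR,SR,SL,NL, "width",np.linalg.norm(NR-SR),np.linalg.norm(NL-SL),"len",np.linalg.norm(SR-SL),np.linalg.norm(NR-NL))
print("yaw",[np.degrees(np.arctan2(*(a-b)[[1,0]])) for a,b in((SL,SR),(NL,NR))])
print("mark",P(353,237,.035),"ptr",P(500,228,.036),"endwall outer top",P(47,86,.048),P(50,245,.048))
print("fence face",P(424,70,.044),P(430,220,.044))
print("shaker",P(101,409,.08),"rad",P(70,409,.08)-P(132,409,.08),"tin",P(349,421,.072),"dia",P(295,421,.072)-P(402,421,.072))
for n,u,v in [("orange2",212,256),("bot",185,238),("green",168,252),("beige",232,222),("tinbase",365,277),("shakerbase",333,328),("pepper",142,277),("wine",218,200),("sugar",248,180)]:
    print(n,onplane(s,u,v,0).round(3))
o,d=ray(s,60,0);print("wall ray z at x=.85",o+d*(.85-o[0])/d[0], o+d*(.6-o[0])/d[0])
for z in(.4,.5,.6,.7):print("cab edge",z,onplane(c,330,152,z).round(3))
for ps in(np.pi/2,-np.pi/2,0,np.pi):
  for p in([.43,-.03,.2],[.43,-.167,.2],[.58,-.08,.15],[.59,-.3,.06]):
    q=manip.inverse_kinematics(p,ori(ps)); print(round(ps,1),p,None if q is None else np.round(q,2))
E
```

```text
corners [ 0.65098444 -0.31706258  0.032     ] [ 0.5457771  -0.32557623  0.032     ] [0.51806046 0.00846278 0.032     ] [0.62522332 0.01524959 0.032     ] width 0.10555124613600908 0.10737755506789635 len 0.33518692230887326 0.3333091922546362
yaw [np.float64(94.74321066524543), np.float64(94.43275205525482)]
mark [ 0.53641124 -0.16441173  0.035     ] ptr [ 0.54449085 -0.25269969  0.036     ] endwall outer top [0.62017303 0.02006418 0.048     ] [0.52545619 0.01328278 0.048     ]
fence face [ 0.63787207 -0.20396722  0.044     ] [ 0.54746529 -0.21054114  0.044     ]
shaker [ 0.43180401 -0.02832226  0.08      ] rad [-0.0009845   0.03496937  0.        ] tin [ 0.42855827 -0.16843541  0.072     ] dia [-0.00171407  0.0612548   0.        ]
orange2 [ 0.717 -0.091  0.   ]
bot [ 0.804 -0.117  0.   ]
green [ 0.805 -0.065  0.   ]
beige [ 0.747 -0.206  0.   ]
tinbase [ 0.42  -0.157  0.   ]
shakerbase [ 0.426 -0.021  0.   ]
pepper [0.8   0.013 0.   ]
wine [ 0.83  -0.269  0.   ]
sugar [ 0.817 -0.381  0.   ]
wall ray z at x=.85 [ 0.85       -0.02464854  0.46824194] [0.6        0.16253068 0.50275954]
c
[... 356 characters left out ...]
   0.53  1.43 -0.    1.19 -0.6 ]
-1.6 [0.43, -0.03, 0.2] None
-1.6 [0.43, -0.167, 0.2] [-0.56 -0.04  1.81 -0.    1.36  2.58]
-1.6 [0.58, -0.08, 0.15] None
-1.6 [0.59, -0.3, 0.06] [-0.6   0.53  1.43 -0.    1.19  2.54]
0 [0.43, -0.03, 0.2] [-0.27 -0.11  1.88 -0.    1.37  1.3 ]
0 [0.43, -0.167, 0.2] [-0.56 -0.04  1.81 -0.    1.36  1.01]
0 [0.58, -0.08, 0.15] [-0.28  0.28  1.57 -0.    1.29  1.29]
0 [0.59, -0.3, 0.06] [-0.6   0.53  1.43 -0.    1.19  0.97]
3.1 [0.43, -0.03, 0.2] [-0.27 -0.11  1.88  0.    1.37 -1.84]
3.1 [0.43, -0.167, 0.2] [-0.56 -0.04  1.81  0.    1.36 -2.13]
3.1 [0.58, -0.08, 0.15] [-0.28  0.28  1.57  0.    1.29 -1.86]
3.1 [0.59, -0.3, 0.06] [-0.6   0.53  1.43  0.    1.19 -2.17]
```

Run:
```python
from h import *
from station import manip
manip.reach([.45,-.13,.22],ori(np.pi/2))
o=manip.get_obs(); im=manip.camera("wrist")
np.savez("w1.npz",im=im,T=wcal(manip.calibration("wrist"),o)); print(o["time"],o["position"])
cv2.imwrite("pics/w1.png",cv2.resize(im[:,:,::-1],None,fx=1.25,fy=1.25,interpolation=cv2.INTER_CUBIC))
c=manip.calibration("wrist");T=wcal(c,o)
for P in([.432,-.028,.08],[.4286,-.1684,.072],[.5364,-.1644,.035],[.5445,-.2527,.036],[.62,.02,.048]):print(np.array(wproj(c,T,P))*1.25)
```

```text
2.7 [ 0.45021567 -0.12939348  0.21999317]
[371.75507844 111.19158137]
[369.63672102 273.83189095]
[480.94624552 258.45741929]
[482.66403386 338.45240245]
[570.31455655  75.96103241]
```

View pics/w1.png

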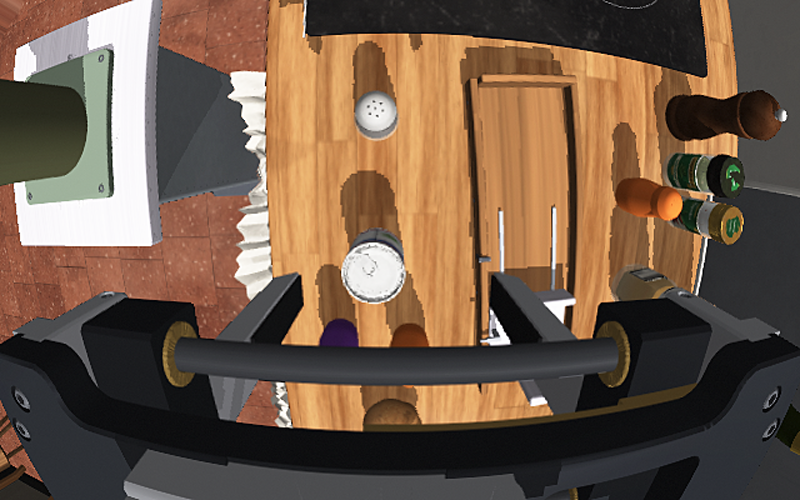

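The wrist view shows the shaker cap at (375,108), the tin lid at (373,271), the clip at (485,259), the carrier end-wall corners at (471,80) and (577,78), and the rail ends at (500,208) and (553,206). This agrees with the top view.

Run:
```python
from h import *
from station import manip
c=manip.calibration("wrist");T=np.load("w1.npz")["T"]
P=lambda u,v,z:wplane(c,T,u/1.25,v/1.25,z).round(4)
for n,u,v,z in [("shaker",375,108,.088),("shk L",356,112,.075),("shk R",397,112,.075),("tin",373.5,270,.072),("tinL",342,270,.072),("tinR",405,270,.072),("mark",485,259,.036),
 ("end oL",471,79,.048),("end oR",577,77,.048),("end iL",479,86,.048),("end iR",570,84,.048),("wall in L",478,200,.032),("wall in R",571,200,.032),("wall out L",473,200,.032),("wall out R",577,200,.032),("railL",500,208,.02),("railR",553,206,.02),("plate R",577,294,.044)]:
    print(n,P(u,v,z))
```

```text
shaker [ 0.4351 -0.0263  0.088 ]
shk L [ 0.4186 -0.0279  0.075 ]
shk R [ 0.4526 -0.0282  0.075 ]
tin [ 0.4321 -0.1648  0.072 ]
tinL [ 0.4039 -0.165   0.072 ]
tinR [ 0.46   -0.1648  0.072 ]
mark [ 0.5404 -0.1647  0.036 ]
end oL [0.52   0.0076 0.048 ]
end oR [0.6274 0.0199 0.048 ]
end iL [0.5275 0.0013 0.048 ]
end iR [0.6194 0.0118 0.048 ]
wall in L [ 0.5314 -0.1066  0.032 ]
wall in R [ 0.6312 -0.104   0.032 ]
wall out L [ 0.5264 -0.1067  0.032 ]
wall out R [ 0.6383 -0.1037  0.032 ]
railL [ 0.5574 -0.1157  0.02  ]
railR [ 0.6161 -0.1123  0.02  ]
plate R [ 0.6441 -0.2019  0.044 ]
```

```bash
cat >> h.py <<'E'
YAW=np.radians(94.4); O=np.array([.5865,-.157]); A=np.array([np.cos(YAW),np.sin(YAW)]); B=np.array([-np.sin(YAW),np.cos(YAW)])
def car(x,y,z): return np.r_[O+x*A+y*B,z]
def tocar(p): d=np.asarray(p)[:2]-O; return np.array([d@A,d@B])
E
cat > pp.py <<'E'
from h import *
from station import manip
def pick_place(src,z,x,w,wopen):
    o=ori(YAW)
    manip.reach([*src,.13],o)
    manip.movel([*src,z],vel=.2)
    manip.set_gripper(w-.01,20)
    print("grip",manip.get_obs()["width"],manip.get_obs()["finger_force"])
    manip.movel([*src,.15],vel=.25)
    manip.movel(car(x,0,.15),vel=.25)
    print("held",manip.get_obs()["width"])
    manip.movel(car(x,0,z+.020),vel=.2)
    print("touch",manip.movel(car(x,0,z+.008),vel=.03,threshold=3),manip.get_obs()["position"])
    manip.set_gripper(wopen)
    manip.movel(car(x,0,.15),vel=.25)
    print(manip.get_obs()["time"])
E
python3 - <<'E'
from pp import *
manip.set_gripper(.09)
pick_place([.4312,-.1655],.031,.128,.057,.085)
o=manip.get_obs(); im=manip.camera("wrist"); T=wcal(manip.calibration("wrist"),o)
np.savez("w2.npz",im=im,T=T); cv2.imwrite("pics/w2.png",im[:,:,::-1])
E
```

```text
grip 0.05691502114186711 20.000954568386078
held 0.05734861778496882
touch True [ 0.57860787 -0.02975971  0.04311891]
8.575
```

View pics/w2.png

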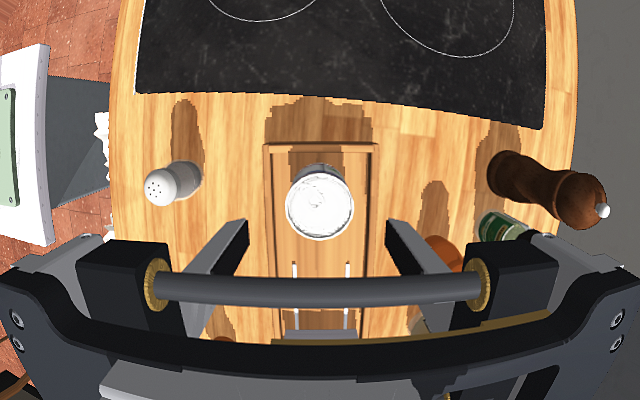

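The tin, lid centre (320,205), stands inside the pocket near the end wall. The shaker is next.

Run:
```python
from pp import *
manip.set_gripper(.075)
pick_place([.434,-.028],.035,.069,.044,.070)
# look at the fence from behind
manip.set_gripper(.085)
manip.reach([.56,-.30,.2],ori(np.pi))
o=manip.get_obs(); im=manip.camera("wrist"); T=wcal(manip.calibration("wrist"),o)
np.savez("w3.npz",im=im,T=T); cv2.imwrite("pics/w3.png",cv2.resize(im[:,:,::-1],None,fx=1.25,fy=1.25,interpolation=cv2.INTER_CUBIC)); print(o["time"],o["position"])
im=manip.camera("top");cv2.imwrite("pics/top3.png",cv2.resize(im[150:300,190:400,::-1],None,fx=3.8,fy=3.8,interpolation=cv2.INTER_CUBIC))
```

```text
grip 0.03951791440610481 20.25857365959382
held 0.03900063755954496
touch True [ 0.58298305 -0.08885776  0.04716131]
14.55
16.6167 [ 0.56002424 -0.29959322  0.19985489]
```

View pics/w3.png

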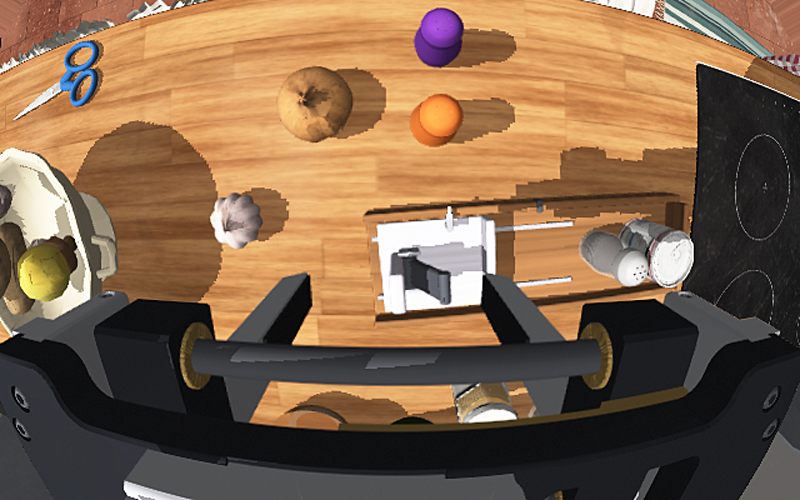

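View pics/top3.png

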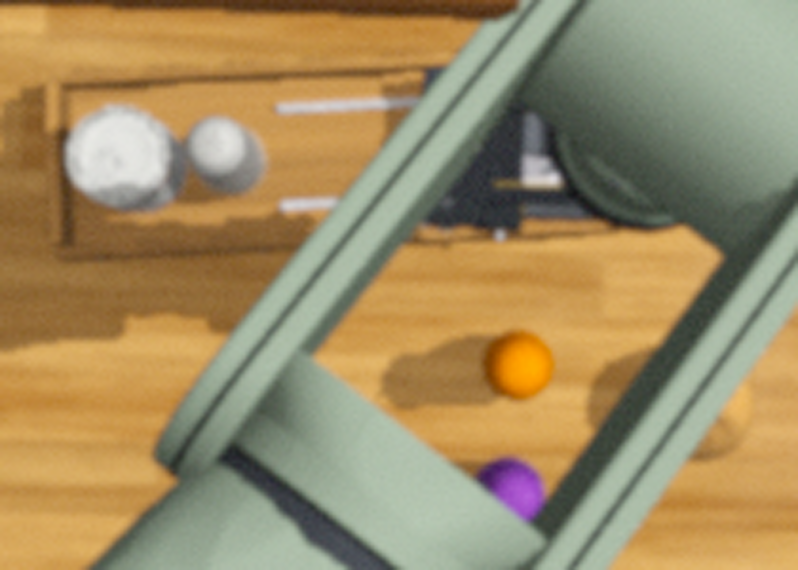

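Both containers stand in the pocket. In the wrist view the pointer tip is at (449,209), the clip at (540,206), the post top at about (398,290) and the blade's bar at about (445,288).

Run:
```python
from h import *
from station import manip
c=manip.calibration("wrist");T=np.load("w3.npz")["T"]
for n,u,v,z in [("ptr",449,209,.036),("mark",540,206,.036),("face",495,217,.044),("face2",495,300,.044),("postL",391,310,.092),("postR",405,310,.092),("post top far",397,282,.092),("bar",445,288,.082),("wallcorner",366,214,.032),("wallcorner R",377,321,.032),("endin",669,207,.048)]:
    p=wplane(c,T,u/1.25,v/1.25,z); print(n,p.round(4),tocar(p).round(4))
c=manip.calibration("top")
for n,u,v,z in[("mark",353,237,.036),("ptr",500,235,.036)]:
    p=onplane(c,190+u/3.8,150+v/3.8,z);print(n,p.round(4),tocar(p).round(4))
im=np.load("w3.npz")["im"][150:265,280:450]
cv2.imwrite("pics/w3c.png",cv2.resize(im[:,:,::-1],None,fx=4.6,fy=4.6,interpolation=cv2.INTER_CUBIC))
```

```text
ptr [ 0.544  -0.2522  0.036 ] [-0.0916  0.0497]
mark [ 0.5397 -0.165   0.036 ] [-0.0044  0.0472]
face [ 0.5496 -0.2111  0.044 ] [-0.0511  0.041 ]
face2 [ 0.6291 -0.2058  0.044 ] [-0.0519 -0.0387]
postL [ 0.6177 -0.304   0.092 ] [-0.1489 -0.0198]
postR [ 0.6177 -0.2927  0.092 ] [-0.1377 -0.0207]
post top far [ 0.5938 -0.2992  0.092 ] [-0.1423  0.0036]
bar [ 0.6026 -0.2598  0.082 ] [-0.1037 -0.0082]
wallcorner [ 0.5493 -0.3272  0.032 ] [-0.1668  0.0502]
wallcorner R [ 0.6549 -0.3185  0.032 ] [-0.1663 -0.0558]
endin [ 0.534  -0.0163  0.048 ] [0.1443 0.0415]
mark [ 0.5364 -0.1645  0.036 ] [-0.0036  0.0506]
ptr [ 0.5403 -0.2528  0.036 ] [-0.092   0.0534]
```

View pics/w3c.png

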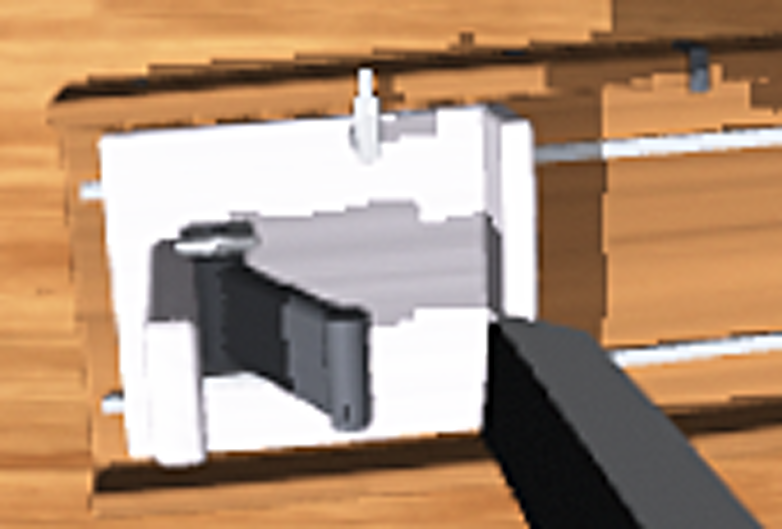

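Run:
```python
from h import *
from station import manip
manip.set_gripper(.076)
c=-.1226
manip.reach(car(c,0,.2),ori(YAW+np.pi/2))
manip.movel(car(c,0,.059),vel=.15)
w=manip.get_obs()["width"]; print(w,manip.get_obs()["wrist_force"])
manip.movel(car(-.1486+w/2-.003,0,.059),vel=.05)
manip.movel(car(-.1486+w/2+.0865,0,.059),vel=.04)
manip.hold(.2)
o=manip.get_obs(); im=manip.camera("wrist"); T=wcal(manip.calibration("wrist"),o)
np.savez("w4.npz",im=im,T=T); print(o["time"],tocar(o["position"]),o["width"],o["finger_force"],o["wrist_force"])
C=manip.calibration("wrist")
print(wproj(C,T,car(-.0044,.05,.036)))
u,v=map(int,wproj(C,T,car(-.03,.02,.036))); y0,x0=max(0,v-90),max(0,u-130); print(x0,y0)
cv2.imwrite("pics/w4.png",cv2.resize(im[y0:y0+190,x0:x0+260,::-1],None,fx=3,fy=3,interpolation=cv2.INTER_CUBIC))
```

```text
0.07617559333989153 [0.45230948 0.37255779 1.01417872]
21.4 [-0.02401742 -0.00014701] 0.07595496387472446 0.7171533443033695 [ 0.14780838 -0.96122519 -0.42475528]
(np.float64(347.68013554107455), np.float64(145.46852499319726))
178 100
```

View pics/w4.png

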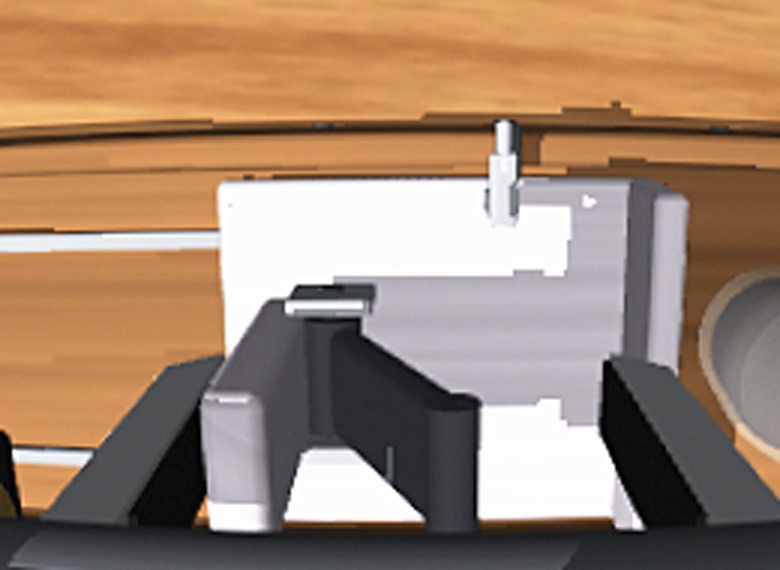

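The pointer tip (503,125) lies over the dark clip (about 495–523), the lever is still open, and the back finger is on the post. Next I close in small steps, moving the arm back by half of each step so the back finger stays put.

Run:
```python
from h import *
from station import manip
def st(): 
    o=manip.get_obs(); return np.round([o["time"],tocar(o["position"])[0],o["width"],tocar(o["position"])[0]-o["width"]/2,o["finger_force"]],4)
back=-.0240-.0380
b=back+.0003
for w in [.067,.058]+list(np.arange(.055,.0239,-.003)):
    manip.movel(car(b+w/2,0,.059),vel=.06)
    manip.set_gripper(w,15); print(w.__round__(3),st())
manip.movel(car(b+.0115,0,.059),vel=.06)
manip.set_gripper(.015,20); manip.hold(.3); print(st())
o=manip.get_obs(); im=manip.camera("wrist"); T=wcal(manip.calibration("wrist"),o)
print(o["wrist_force"])
C=manip.calibration("wrist")
u,v=map(int,wproj(C,T,car(-.03,.02,.036))); y0,x0=max(0,v-90),max(0,u-130); print(x0,y0)
cv2.imwrite("pics/w5.png",cv2.resize(im[y0:y0+190,x0:x0+260,::-1],None,fx=3,fy=3,interpolation=cv2.INTER_CUBIC))
```

```text
0.067 [22.0833 -0.0285  0.0669 -0.062   0.7041]
0.058 [22.7167 -0.033   0.058  -0.062   0.7579]
0.055 [23.25   -0.0345  0.0552 -0.0621  0.6727]
0.052 [23.7833 -0.036   0.0524 -0.0622  0.6659]
0.049 [24.3167 -0.0374  0.0489 -0.0618  4.788 ]
0.046 [24.85   -0.0393  0.0461 -0.0624  6.7076]
0.043 [25.3833 -0.0407  0.0435 -0.0625  5.643 ]
0.04 [25.9167 -0.0425  0.0398 -0.0624  7.2121]
0.037 [26.4583 -0.0441  0.0373 -0.0628  8.3375]
0.034 [26.9917 -0.0461  0.0341 -0.0631  9.6638]
0.031 [27.525  -0.0481  0.0309 -0.0635 10.4185]
0.028 [28.0583 -0.05    0.0283 -0.0641 11.3778]
0.025 [ 2.85917e+01 -5.18000e-02  2.53000e-02 -6.45000e-02  1.18826e+01]
[ 2.93833e+01 -5.33000e-02  2.16000e-02 -6.41000e-02  1.99994e+01]
[  0.25643921 -11.06658712  -2.35812886]
222 100
```

View pics/w5.png

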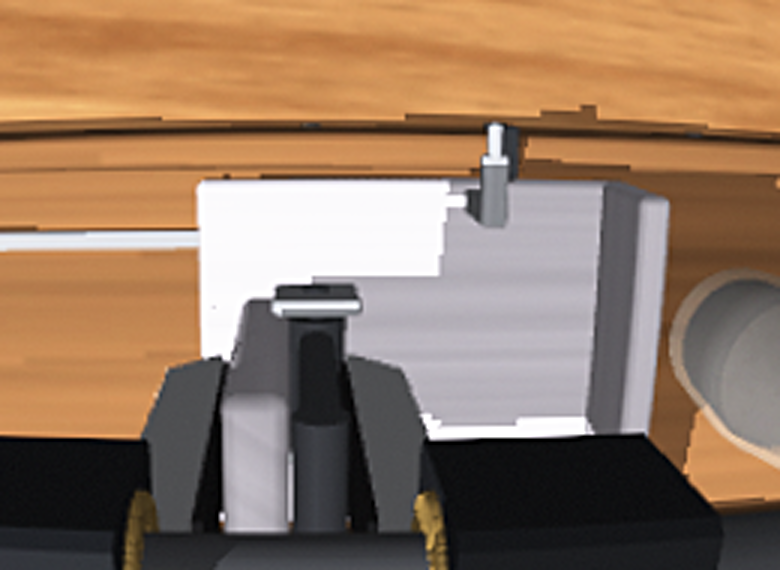

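The lever is shut and gripped. The pointer (496) sits about 2–3 mm short of the clip's middle (about 509), so I'll nudge the gripped bundle forward.

Run:
```python
from h import *
from station import manip
cmd=-.0502
while True:
    o=manip.get_obs(); x=tocar(o["position"])[0]; f=o["wrist_force"][1]
    print(round(cmd,4),x.round(4),f.round(1),o["width"].round(4))
    if x>-.0511 or f<-30 or cmd>-.042: break
    cmd+=.0007; manip.movel(car(cmd,0,.059),vel=.03); manip.hold(.1)
cmd-=.001; manip.movel(car(cmd,0,.059),vel=.03); manip.hold(.4)
o=manip.get_obs(); im=manip.camera("wrist"); T=wcal(manip.calibration("wrist"),o)
print(o["time"],tocar(o["position"]),o["wrist_force"],o["width"],o["finger_force"])
u,v=map(int,wproj(manip.calibration("wrist"),T,car(-.01,.02,.036)))
y0,x0=max(0,v-100),max(0,u-170)
cv2.imwrite("pics/w6.png",cv2.resize(im[y0:y0+190,x0:x0+260,::-1],None,fx=3,fy=3,interpolation=cv2.INTER_CUBIC))
```

```text
Traceback (most recent call last):
AttributeError: 'float' object has no attribute 'round'
```

Run:
```python
from h import *
from station import manip
cmd=-.0502
while True:
    o=manip.get_obs(); x=tocar(o["position"])[0]; f=o["wrist_force"][1]
    print(np.round([cmd,x,f,o["width"]],4))
    if x>-.0511 or f<-30 or cmd>-.042: break
    cmd+=.0007; manip.movel(car(cmd,0,.059),vel=.03); manip.hold(.1)
cmd-=.001; manip.movel(car(cmd,0,.059),vel=.03); manip.hold(.4)
o=manip.get_obs(); im=manip.camera("wrist"); T=wcal(manip.calibration("wrist"),o)
print(o["time"],tocar(o["position"]),o["wrist_force"],o["width"],o["finger_force"])
u,v=map(int,wproj(manip.calibration("wrist"),T,car(-.01,.02,.036)))
y0,x0=max(0,v-100),max(0,u-170)
cv2.imwrite("pics/w6.png",cv2.resize(im[y0:y0+190,x0:x0+260,::-1],None,fx=3,fy=3,interpolation=cv2.INTER_CUBIC))
```

```text
[ -0.0502  -0.0532 -10.311    0.0216]
[ -0.0495  -0.0532 -11.5117   0.022 ]
[ -0.0488  -0.0532 -14.3797   0.0219]
[ -0.0481  -0.0531 -15.6554   0.0219]
[ -0.0474  -0.0524 -15.1253   0.022 ]
[ -0.0467  -0.0517 -15.4094   0.0218]
[ -0.046   -0.0509 -15.6019   0.0217]
32.1833 [-5.09056481e-02 -6.16289339e-05] [ -0.1055294  -11.97234871  -3.6756294 ] 0.02178051694278744 19.998528957366943
```

View pics/w6.png

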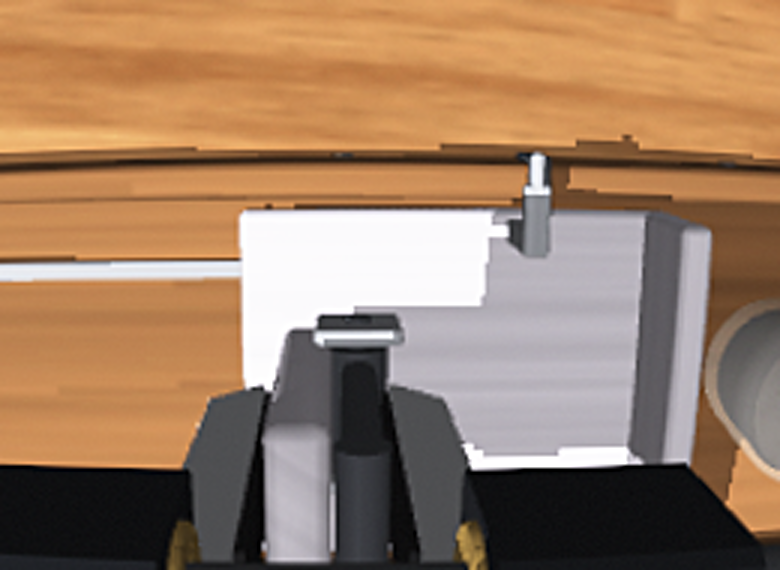

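The pointer tip (538,158) now sits between the clip's edges (about 520–552). The lever is shut and gripped at 20 N, and the fence is clear of the shaker.

```bash
python3 -c "
from station import manip
print(manip.hand_in())"
```

```text
the job is handed in; nothing more can be done
None
```

I handed the job in at about 32 s with the shaker and tin upright in the pocket, the pointer within about 1 mm of the mark by my last camera view, and the lever shut and gripped against the post at 20 N; the hand-in returned no verdict.

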